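# Fetch the soiled cartridge from under the riser with the reacher

### The arm

A 6-joint arm with a two-finger parallel gripper is mounted at the origin on the work surface. World frame = base frame: x ahead of the robot, y to its left, z up, the work surface at z = 0. Lengths are in m, angles in rad, forces in N, time in s.
With the tool pointing down it reaches from about 0.25 to 0.775 m from the base axis. Payload 4 kg.
Tool frame: the origin (TCP) lies at the very end of the fingers, on their centre line; the grasp point (between the pads) lies 19 mm behind it; x points along the fingers, y is the direction in which the jaws open and shut, and the axes are right-handed (so a half turn about x gives the same grasp; the last joint's range is limited). The gripper opens to 94 mm and grips with 3 to 60 N. Pads are 16 mm wide; open, the fingers measure 119 mm over their backs; the gripper's body (75 mm by 177 mm) begins 78 mm behind the grasp point.
Start: joints at [-1.368, 0.087, 1.371, -0, 1.684, -0.103], TCP at [0.166, -0.525, 0.206] pointing down, gripper open.
Joint ranges: [-3.1, 3.1], [-0.76, 2.03], [0.27, 2.55], [-1.08, 4.22], [0.17, 2.65], [-2.57, 2.57]. Speed limits (rad/s): [2.79, 2.79, 3.14, 3.14, 3.14, 3.14].

### API

Orientations are given as [roll, pitch, yaw] about the fixed x, y, z axes, in that order (R = Rz(yaw) Ry(pitch) Rx(roll)).
In Python, from bench import robot gives the robot as it stands.
- The arm moves only by the tool carry_out, never from a script. Its argument "targets" is a list of rows, each a list of 5 numbers: the closure, from 0 (fully open) to 1 (shut), then the shift along the tool's x, y, z in cm, then the turn about the tool's x in degrees. In form: [[fingers, tx, ty, tz, turn], ...]. A call has 1 to 20 rows; each row shifts and turns the commanded pose from where the row before left it, along the tool's axes as they then stand; what a row does not reach is not made up. A row lasts 1/10 s, in which the tool goes at most 50 mm and 8.59 degrees, less where a joint would pass 70% of its speed; a pose out of reach is approached as far as the arm can. A call is refused whole if a number of a shift passes 5 or a number of a turn 8.59, either way. A call with a gripper value outside its range is refused whole. The fingers move at their own pace and stop on an object; the grip force is fixed at half the most. Time passes only in rows, so rows that do not move let the fingers close. It gives the time, the measured TCP pose, the force and the opening at its end, in the units of the state.
- robot.get_obs(): the state, without advancing time (a new reading comes with each control period).
- robot.snapshot(name): name is "side" or "top"; returns a dict with "image" (480x640x3 uint8, red, green, blue), "camera_matrix" (3x3 intrinsics, pixels), "pose" (4x4, takes a point from camera to world coordinates). Camera axes: x right, y up, looking along -z (the intrinsics and any distortion apply to the point x, -y, -z); pixel columns grow to the right and rows downward; lengths in m; the calibration is good to about 2 mm. A picture is of the moment at which its call begins. There is no depth.
- robot.close_job(): hands the job in, once; it reports no verdict.
The state is a dict: "time": time; "joint_positions": joint angles; "qvel": joint speeds; "joint_torque": joint torques, N m; "tool_pos": TCP position; "ee_rot": TCP orientation; "wrist_force": force on the tool from outside, world axes, zero at the start; "wrist_torque": the same for the moment, N m; "width": finger opening in m.
Only numpy, scipy, OpenCV 4.12 (cv2) and the standard library are available. Lean on these libraries where they do the work, as an engineer would, in place of code of your own. Each camera call takes 0.05 s, during which the arm holds its last target. There are 200 camera calls.

### The job

The red-marked reagent cartridge that slid under the wire riser is contaminated: keep the gripper off it. Hold the orange reacher by its grip, squeeze its trigger to close the jaws on that cartridge under the riser, draw it out in the jaws, and lower it into the yellow discard tray so that it lies flat there (do not let it fall). Then lay the reacher down flat with its handle on the blue mat and let go, leaving the other cartridges, bottles and boxes where they are.

Things in the scene. Friction and masses are not known exactly. Their poses are not given: they have to be found in the camera images.
- riser: Low white wire shelf fixed on the bench, 360 (x) by 260 (y) mm, top at 86, gap beneath 80 high; 10 mm round legs at its corners, else open all round. Origin on the bench under its centre. Its mouth is the long edge at y = -130; three cartridges lie under it in a row about 95 apart along its x, centres 75 to 95 inside the mouth. Things stand on the back half of its top.
- riser_mouth (a point): Middle of the riser's mouth edge, on the bench; axes as the riser's: +y points into the gap.
- cart_red_center (a point): The contaminated cartridge: white box 38 wide (x), 76 long, 34 high, with a red panel on top and a red cap (22 mm across, 13 long) at its +y end, which faces into the gap; 89 mm long in all (y from -44 to +45). 40 to 90 g. Site at its centre, 17 mm above its underside; z up.
- cart_blue_center (a point): Clean cartridge of the same shape with blue panel and cap; leave it. Site at its centre, as for the red one.
- cart_green_center (a point): Clean cartridge of the same shape with green panel and cap; leave it. Site at its centre, as for the red one.
- reacher_grip (a point): Middle of the reacher's grip, 40 mm above its underside; +x runs along the shaft to the jaws, +z up. Grip 56 mm across: fixed orange body with outer face at y = -28, red trigger plate with outer face at y = +28, both 60 long and from 28 below to 22 above this point; pinch across both from above. Squeezing shifts the reacher towards its +y by half the travel, as the fixed face stays on its finger.
- reacher_jaws (a point): Point midway between the two jaw pads, 213 mm ahead of the grip point and 26 mm above the foot's underside. Two upright pads, each 60 long (x 183 to 243 mm ahead of the grip point), 6 thick, 34 high (9 to 43 mm above the foot's underside); 66 mm apart inside when open (78 mm outside), 26 mm when shut.
- trigger (a joint): Travel of the trigger towards the fixed grip, m: 0 released (jaws open), 0.016 fully squeezed. Sprung: it starts to move at 12 N and needs 16 N at full travel, so a grip of up to about 10 N carries the reacher with the jaws open and 25 to 40 N closes them. Each jaw moves in by 1.25 times the travel; on a cartridge 38 mm wide it stops at about 0.011.
- mat: Flat blue mat fixed on the bench, 320 (x) by 120 (y) by 2 mm; origin on the bench under its centre; the reacher starts lying along its x.
- tray_in (a point): Middle of the floor of the yellow discard tray, fixed, 200 (x) by 160 (y) mm outside, walls 4 mm thick and 24 mm high above the bench, floor 4 mm above the bench.
- saline: Green bottle standing on the bench, 60 mm across, about 160 tall. Origin at the centre of its underside. Bystander.
- pot: Small white jar with a red lid, 52 mm across, about 55 tall. Origin at the centre of its underside. Bystander.
- ethanol: Pale bottle with a red cap on top of the riser, 56 mm across, about 100 tall. Origin at the centre of its underside. Bystander.
- slides: Cardboard box on top of the riser, 75 by 50 by 60 mm. Origin at the centre of its underside. Bystander.
- dishes: White stack of dishes, 88 mm across, 45 tall. Origin at the centre of its underside. Bystander.
- cart_red: The same red-marked cartridge; its origin is at the middle of its underside.
- cart_blue: The same blue-marked cartridge; its origin is at the middle of its underside.
- cart_green: The same green-marked cartridge; its origin is at the middle of its underside.
- jaw_l: The reacher's jaw on its +y side; this body's frame only moves with the pad (origin as the reacher's own).
- jaw_r: The reacher's jaw on its -y side; likewise.
- reacher: The whole reacher, a 315 mm grabber of 0.28 kg that balances within 20 mm of its grip; starts flat on the mat. Origin under the grip point on the foot's underside. Foot 6 thick, 56 wide, x -45 to 35. Black block at x -72 to -36, 46 high. Shaft 12 thick, 40 above the underside, from x = 33 to a crosshead 80 wide at x = 169 to 183 (34 to 48 above the underside).
Things that resemble listed ones, but are neither listed nor needed, are in the scene too. What is shaped like the cart_red but turquoise is not meant.

How it is judged:
On the way, in this order (a step that is already met when the one before it is completed fails the run):
1. the reacher's jaws are squeezed shut on the red cartridge while it is still under the riser (contact force between each of jaw_l, jaw_r and cart_red above 0.5 N and value of joint trigger above 0.006 m and y of cart_red_center in the frame of riser_mouth above 0.03 m), for 0.2 s.
2. the red cartridge, held in the jaws, is drawn clear of the riser (contact force between each of jaw_l, jaw_r and cart_red above 0.5 N and value of joint trigger above 0.006 m and y of cart_red_center in the frame of riser_mouth below -0.045 m), for 0.1 s.
At the end, for the whole second after the job is handed in: The red cartridge lies flat (within 0.15 rad) and still on the tray's floor (centre within 80 mm of the middle along the tray, 60 mm across, under 24 mm above the floor); the reacher lies flat (within 0.1 rad) and still, its grip over the mat, trigger released (x of cart_red_center in the frame of tray_in between -0.08 and 0.08 m and y of cart_red_center in the frame of tray_in between -0.06 and 0.06 m and z of cart_red_center in the frame of tray_in below 0.024 m and angle between cart_red_center's own z axis and vertical below 0.15 rad and linear speed of each of cart_red, reacher below 0.02 m/s and x of reacher_grip in the frame of mat between -0.16 and 0.16 m and y of reacher_grip in the frame of mat between -0.06 and 0.06 m and height (world z) of reacher_grip below 0.05 m and angle between reacher_grip's own z axis and vertical below 0.1 rad and value of joint trigger below 0.003 m); the robot touches nothing.
It fails at once if the gripper or arm touches the red cartridge (contact force between any of the fingers, the arm and cart_red above 0.3 N).
It fails at once if the red cartridge falls (faster than 0.7 m/s while out of the jaws) (linear speed of cart_red above 0.7 m/s and contact force between reacher and cart_red below 0.05 N).
It fails at once if another cartridge is moved by more than 30 mm, or a bottle, jar, box or stack by more than 40 mm (distance of any of cart_blue_center, cart_green_center from where it was at the start of the episode above 0.03 m or distance of any of saline, pot, ethanol, slides, dishes from where it was at the start of the episode above 0.04 m).
It also fails if it takes over 62 s, if anything falls off the work surface, if the arm or the gripper's body presses on something with over 40 N, if the wrist force passes 120 N, or if a joint passes its speed limit or range.

## Working session

There is one attempt and no reset: what is moved stays moved. The work goes in short steps, Python scripts to look and compute and a tool call to move; the robot and the scene stay as the last step left them, time stands still between calls to the robot, and variables do not carry over. Pictures are saved under pics/ and viewed, about 8 in all and at most 12, crops included, and the job is handed in when it is done.

Besides the shell and the picture viewer there is one more tool, called as a command line: name --pt "numbers of a row" for each row, then --argument value for the rest. carry_out: Moves the arm, as the interface text tells. Its arguments: {"type":"object","properties":{"targets":{"type":"array","items":{"type":"array","items":{"type":"number"}}}},"required":["targets"]}

```bash
mkdir -p pics; ls; cat > h.py <<'E'
import numpy as np, cv2
from bench import robot
def snap(name,fn=None):
    s=robot.snapshot(name)
    im=s["image"][:,:,::-1].copy()
    if fn: cv2.imwrite("pics/"+fn,im); np.savez("pics/"+fn[:-4]+".npz",K=s["camera_matrix"],P=s["pose"])
    return im,np.array(s["camera_matrix"]),np.array(s["pose"])
def load(fn):
    d=np.load("pics/"+fn+".npz"); return d["K"],d["P"]
def ray(K,P,u,v,z):
    d=np.linalg.inv(K)@[u,v,1]; d=P[:3,:3]@[d[0],-d[1],-d[2]]; o=P[:3,3]
    return o+d*(z-o[2])/d[2]
def proj(K,P,X):
    c=P[:3,:3].T@(np.array(X)-P[:3,3]); p=K@[c[0],-c[1],-c[2]]; return p[:2]/p[2]
E
python3 - <<'E'
from h import *
for n in("top","side"):
    im,K,P=snap(n,n+"0.png"); print(n,K.round(1).tolist(),P.round(3).tolist())
    print(robot.snapshot(n).keys())
print(robot.get_obs())
E
```

```text
pics
top [[507.2, 0.0, 314.3], [0.0, 507.2, 238.8], [0.0, 0.0, 1.0]] [[-0.018, 0.995, -0.099, 0.325], [-1.0, -0.018, 0.001, 0.01], [-0.001, 0.099, 0.995, 1.384], [0.0, 0.0, 0.0, 1.0]]
dict_keys(['image', 'camera_matrix', 'pose'])
side [[511.8, 0.0, 319.6], [0.0, 511.8, 246.4], [0.0, 0.0, 1.0]] [[-0.956, 0.206, -0.207, 0.168], [-0.292, -0.684, 0.668, 0.927], [-0.004, 0.7, 0.714, 1.059], [0.0, 0.0, 0.0, 1.0]]
dict_keys(['image', 'camera_matrix', 'pose'])
{'time': 0.2, 'joint_positions': array([-1.36810564e+00,  8.76952848e-02,  1.37165310e+00, -1.17271350e-06,
        1.68361229e+00, -1.03083194e-01]), 'qvel': array([-0.0012166 , -0.00279657, -0.0043124 ,  0.00213424,  0.0003753 ,
        0.00118368]), 'joint_torque': array([ 7.15061688e-04, -3.40130317e+01, -3.02402830e+01,  7.17476243e-02,
        2.99779326e-02, -1.15126381e-04]), 'tool_pos': array([ 0.16550356, -0.52415744,  0.2047511 ]), 'ee_rot': array([-1.67302761,  1.56942831,  1.7743388 ]), 'wrist_force': array([-0.07175726, -0.23230115, -0.62304551]), 'wrist_torque': array([-0.0505048 , -0.03308664,  0.0032519 ]), 'width': 0.09383079748255896}
```

View pics/top0.png

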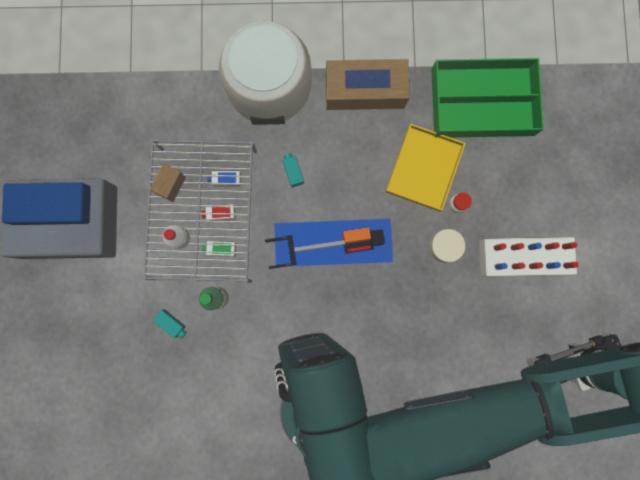

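View pics/side0.png

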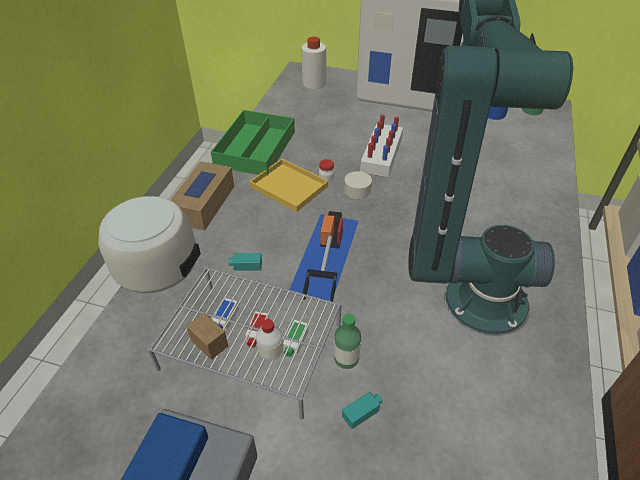

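The top picture shows the riser at (200,212), with its mouth towards the right (-y). The blue, red and green cartridges are at (224,178), (218,212) and (220,248). The reacher lies on the mat with its grip at (360,240) and jaws near (280,252). The tray is at (426,168), the dishes at (448,246) and the pot at (461,201).

What could be taken for the red cartridge:
- ethanol's red cap at (169,234)
- the pot lid at (461,201)
- turquoise boxes at (293,170) and (170,323)
- the blue and green cartridges

I choose the white box with the red panel at (218,212) and will check it in a crop.

```bash
cat > seg.py <<'E'
from h import *
def seg(im,K,P,lo,hi,z,box=None,minA=25):
    hsv=cv2.cvtColor(im,cv2.COLOR_BGR2HSV); m=cv2.inRange(hsv,np.array(lo),np.array(hi))
    if box: mm=np.zeros_like(m); a,b,c,d=box; mm[b:d,a:c]=m[b:d,a:c]; m=mm
    n,l,st,ce=cv2.connectedComponentsWithStats(m)
    for i in range(1,n):
        if st[i,4]<minA: continue
        pts=np.argwhere(l==i)[:,::-1].astype(np.float32)
        r=cv2.boxPoints(cv2.minAreaRect(pts))
        w=np.array([ray(K,P,u,v,z)[:2] for u,v in r])
        L1=np.linalg.norm(w[1]-w[0]);L2=np.linalg.norm(w[2]-w[1])
        print(' px',ce[i].round(1),'A',st[i,4],'ctr',ray(K,P,*ce[i],z)[:2].round(4),'rect ctr',w.mean(0).round(4),'L',round(L1,3),round(L2,3),'ang',np.degrees(np.arctan2(*(w[1]-w[0])[::-1])).round(1),np.degrees(np.arctan2(*(w[2]-w[1])[::-1])).round(1))
E
python3 - <<'E'
from seg import *
im=cv2.imread("pics/top0.png");K,P=load("top0")
for n,lo,hi,z,b in [("mat",(105,120,80),(125,255,255),.002,(260,200,400,280)),("tray",(18,120,80),(32,255,255),.02,(370,110,480,220)),
 ("orange",(5,150,120),(17,255,255),.062,(330,220,400,260)),("redtrig",(0,150,80),(4,255,255),.06,(330,220,400,265)),
 ("redcart",(0,120,80),(6,255,255),.034,(195,195,250,225)),("redcart2",(170,120,80),(180,255,255),.034,(195,195,250,225)),
 ("green",(50,100,60),(80,255,255),.034,(195,235,250,260)),("blue",(105,120,80),(125,255,255),.034,(195,165,250,190)),
 ("pot",(0,150,80),(6,255,255),.055,(445,185,480,215)),("dishes",(15,15,170),(40,90,255),.045,(425,225,470,270))]:
    print(n); seg(im,K,P,lo,hi,z,b)
print("riser corners top",[ray(K,P,u,v,.086)[:2].round(3).tolist() for u,v in [(253,147),(249,280),(152,144),(148,279)]])
print("jaw tips l,r",[ray(K,P,u,v,.045)[:2].round(3).tolist() for u,v in [(271,266),(266,240)]])
c=cv2.resize(im[130:290,140:400],None,fx=3,fy=3,interpolation=cv2.INTER_CUBIC); cv2.imwrite("pics/c1.png",c)
E
```

```text
mat
 px [334.9 241.4] A 3372 ctr [ 0.4546 -0.048 ] rect ctr [ 0.4524 -0.0437] L 0.319 0.119 ang -88.7 -179.5
 px [282.2 252.1] A 337 ctr [0.4279 0.0967] rect ctr [0.4293 0.0958] L 0.039 0.068 ang -87.8 -177.6
tray
 px [425.4 167.2] A 4305 ctr [ 0.6529 -0.2995] rect ctr [ 0.6546 -0.3002] L 0.206 0.164 ang -21.1 -111.3
orange
 px [356.6 235.2] A 291 ctr [ 0.4643 -0.1027] rect ctr [ 0.4643 -0.1023] L 0.071 0.029 ang -82.2 -172.9
redtrig
redcart
 px [220.3 209.6] A 101 ctr [0.543  0.2598] rect ctr [0.5434 0.2594] L 0.046 0.014 ang -91.0 179.9
 px [220.2 215.6] A 36 ctr [0.5268 0.2602] rect ctr [0.5257 0.258 ] L 0.043 0.005 ang -91.0 179.9
redcart2
green
 px [221.2 248.1] A 88 ctr [0.4392 0.2573] rect ctr [0.438  0.2566] L 0.013 0.045 ang 0.1 -91.0
blue
 px [226.5 173.5] A 32 ctr [0.6417 0.2432] rect ctr [0.6417 0.2432] L 0.041 0.003 ang -91.0 179.9
 px [226.4 179.2] A 88 ctr [0.6261 0.2436] rect ctr [0.6252 0.2432] L 0.046 0.014 ang -91.0 179.9
pot
 px [462.2 200.6] A 218 ctr [ 0.5524 -0.3859] rect ctr [ 0.5528 -0.3852] L 0.043 0.04 ang -91.0 177.3
dishes
 px [448.4 244.9] A 823 ctr [ 0.436  -0.3467] rect ctr [ 0.4359 -0.3469] L 0.082 0.085 ang -91.0 177.3
riser corners top [[0.699, 0.165], [0.352, 0.177], [0.712, 0.43], [0.359, 0.435]]
jaw tips l,r [[0.388, 0.124], [0.458, 0.137]]
```

View pics/c1.png

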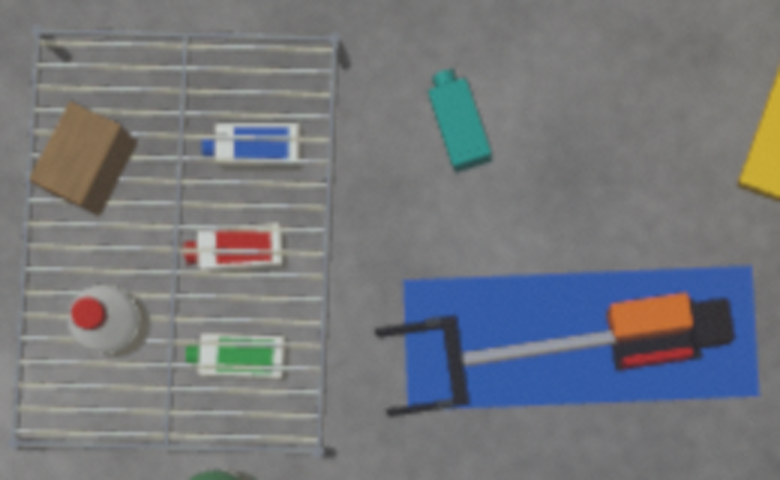

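The crop confirms it. The white box with red panel and red cap is at crop (240,246), which is px (220,212), with its cap facing left, away from the mouth. The reacher is pointing left and slightly down, with its shaft running from crop (612,338) to (465,358).

```bash
python3 - <<'E'
from seg import *
from scipy.optimize import least_squares
K,P=load("top0")
f=lambda c,z: ray(K,P,c[0]/3+140-1/3,c[1]/3+130-1/3,z)[:2]
ang=lambda a,b: np.degrees(np.arctan2(b[1]-a[1],b[0]-a[0]))
s0,s1,xh=f((612,338),.048),f((465,358),.048),f((455,361),.05)
tl,tr=f((378,331),.045),f((390,411),.045); tip=(tl+tr)/2
bl=f((716,322),.048)
print('shaft',s0,s1,ang(s0,s1),'xh',xh,'tip',tip,np.linalg.norm(tl-tr),'block',bl,ang(bl,tip),np.linalg.norm(tip-bl), 'tiperp',ang(tl,tr)+180)
h=(tip-bl)/np.linalg.norm(tip-bl); print('grip est from tip',tip-.243*h,'from xh',xh-.176*h,'from block',bl+.054*h)
for n,c in [('red',[(198,231),(278,224),(281,262),(200,268)]),('blue',[(216,124),(297,123),(297,157),(216,159)]),('green',[(203,334),(283,337),(281,375),(201,373)])]:
    w=np.array([f(p,.034) for p in c]); print(n,w.mean(0).round(4),'ang',ang(w[1],w[0]).round(1),ang(w[2],w[3]).round(1),'len',np.linalg.norm(w[1]-w[0]).round(3),np.linalg.norm(w[2]-w[3]).round(3),'wid',np.linalg.norm(w[0]-w[3]).round(3))
print('redcap',f((190,252),.025))
r=np.array([f(p,.086) for p in [(337,38),(324,448),(37,34),(17,445)]]);print('riser',r.round(3).tolist(),ang(r[1],r[0]),ang(r[3],r[2]),r.mean(0))
for q,nm in [((0.4279,0.0967),0)]: pass
R=cv2.Rodrigues
from scipy.spatial.transform import Rotation as Ro
o=robot.get_obs();print(Ro.from_euler('xyz',o['ee_rot']).as_matrix().round(3))
# overall side-check
Ks,Ps=load("side0")
for X in [(.533,.26,.034),(.44,.257,.034),(*tip,.045),(.6546,-.30,.024)]: print(proj(Ks,Ps,X).round(1))
E
```

```text
shaft [ 0.44752704 -0.06914632] [0.43212284 0.06072955] 96.76409001412874 xh [0.4294724  0.06948238] tip [0.42221391 0.13246118] 0.0716062960140186 block [ 0.46008941 -0.16127269] 97.34745932016209 0.2961657217855754 tiperp 8.017152090056527
grip est from tip [ 0.45329025 -0.10854352] from xh [ 0.45198037 -0.10507246] from block [ 0.45318355 -0.10771609]
red [0.5373 0.2623] ang 94.1 93.3 len 0.072 0.073 wid 0.034
blue [0.6333 0.2468] ang 89.7 90.4 len 0.073 0.073 wid 0.032
green [0.4397 0.2598] ang 86.8 87.6 len 0.071 0.071 wid 0.035
redcap [0.53426343 0.30843012]
riser [[0.712, 0.167], [0.354, 0.18], [0.72, 0.43], [0.362, 0.442]] -2.083017558887967 -1.9122211458202967 [0.53684372 0.3047085 ]
[[-0.     0.301 -0.954]
 [ 0.001 -0.954 -0.301]
 [-1.    -0.001 -0.   ]]
[258.3 322.3]
[294.7 330.4]
[316.9 290.9]
[287.9 180. ]
```

carry_out --pt "0 0 -1 -1.25 0" --pt "0 0 -2 -2.5 0" --pt "0 0 -2 -2.5 0" --pt "0 0 -2 -2.5 0" --pt "0 0 -2 -2.5 0" --pt "0 0 -2 -2.5 0" --pt "0 0 -2 -2.5 0" --pt "0 0 -2 -2.5 0" --pt "0 0 -2 -2.5 0" --pt "0 0 -2 -2.5 0" --pt "0 0 -2 -2.5 0" --pt "0 0 -2 -2.5 0" --pt "0 0 -2 -2.5 0" --pt "0 0 -2 -2.5 0" --pt "0 0 -2 -2.5 0" --pt "0 0 -2 -2.5 0" --pt "0 0 -1 -1.3 -8" --pt "0 0 0 0 -8" --pt "0 0 0 0 -8" --pt "0 0 0 0 -8"

```text
time: 2.2
tool_pos: [0.4507, -0.0974, 0.2054]
ee_rot: [-1.982, 1.57, 2.031]
wrist_force: [-1.0, -0.8, 0.4]
width: 0.0936
```

carry_out --pt "0 0 0 0 -8" --pt "0 0 0 0 -8" --pt "0 0 0 0 -8" --pt "0 0 0 0 -8" --pt "0 0 0 0 -8" --pt "0 0 0 0 -7.8" --pt "0 0 0 0 0" --pt "0 0 0 0 0"

```text
time: 3.0
tool_pos: [0.4509, -0.0982, 0.2055]
ee_rot: [2.271, 1.571, 0.825]
wrist_force: [-0.4, 0.6, -0.7]
width: 0.094
```

```bash
cat >> h.py <<'E'
from scipy.spatial.transform import Rotation as Ro
def st(): 
    o=robot.get_obs(); R=Ro.from_euler('xyz',o['ee_rot']).as_matrix(); y=np.degrees(np.arctan2(R[1,1],R[0,1]))
    print('t',round(o['time'],2),'tcp',o['tool_pos'].round(4),'yawY',y.round(2),'down',(-R[2,0]).round(4),'w',round(o['width'],4),'F',o['wrist_force'].round(1),'T',o['wrist_torque'].round(2),'q6',np.degrees(o['joint_positions'][5]).round(1))
    return o,R,y
def to(x,y,z,yaw=None):
    o,R,a=st(); d=R.T@(np.array([x,y,z])-o['tool_pos'])*100
    print('shift cm',d.round(2),'turn',None if yaw is None else -((yaw-a+180)%360-180))
E
python3 - <<'E'
from h import *
to(.452,-.0995,.022,7.3)
E
```

```text
t 3.0 tcp [ 0.4509 -0.0982  0.2055] yawY 7.19 down 1.0 w 0.094 F [-0.4  0.6 -0.7] T [-0.05 -0.09 -0.  ] q6 -26.5
shift cm [18.35  0.09  0.15] turn -0.1124131852957646
```

carry_out --pt "0 1.5 0.1 0.15 0" --pt "0 2.8 0 0 0" --pt "0 2.8 0 0 0" --pt "0 2.8 0 0 0" --pt "0 2.8 0 0 0" --pt "0 2.8 0 0 0" --pt "0 1.5 0 0 0" --pt "0 1 0 0 0" --pt "0 0.3 0 0 0" --pt "0 0 0 0 0" --pt "0 0 0 0 0"

```text
time: 4.1
tool_pos: [0.4532, -0.1004, 0.0236]
ee_rot: [1.081, 1.569, -0.362]
wrist_force: [-0.6, -0.5, 0.0]
width: 0.0938
```

```bash
python3 - <<'E'
from h import *
st(); im,K,P=snap("side","s1.png"); im2,K2,P2=snap("top","t1.png")
a=cv2.resize(im[190:300,250:390],(560,440),interpolation=cv2.INTER_CUBIC); cv2.imwrite("pics/s1c.png",a)
E
```

```text
t 4.1 tcp [ 0.4532 -0.1004  0.0236] yawY 7.3 down 1.0 w 0.0938 F [-0.6 -0.5  0. ] T [-0.03 -0.08  0.01] q6 -26.8
```

View pics/s1c.png

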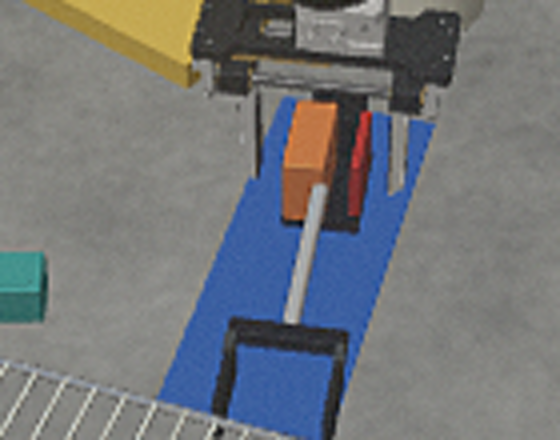

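The side crop shows the two fingers straddling the orange body and the red trigger, clear of both (crop 260 and 395 against the grip at 285–370). Next I close to a trigger travel of about 2 mm.

carry_out --pt "0.2 0 0 0 0" --pt "0.35 0 0 0 0" --pt "0.4 0 0 0 0" --pt "0.42 0 0 0 0" --pt "0.43 0 0 0 0" --pt "0.43 0 0 0 0" --pt "0.43 0 0 0 0" --pt "0.43 0 0 0 0"

```text
time: 5.0
tool_pos: [0.4528, -0.1001, 0.0226]
ee_rot: [1.487, 1.57, 0.044]
wrist_force: [1.5, -0.6, -0.9]
width: 0.0542
```

carry_out --pt "0.43 -0.3 0 0 0" --pt "0.43 -0.3 0 0 0" --pt "0.43 -0.2 0 0 0" --pt "0.43 0 0 0 0" --pt "0.43 0 0 0 0"

```text
time: 5.5
tool_pos: [0.4522, -0.1001, 0.0304]
ee_rot: [-1.449, 1.571, -2.892]
wrist_force: [-0.2, -0.8, -3.6]
width: 0.0539
```

```bash
cat > rea.py <<'E'
from h import *
def rea():
    o,R,y=st(); 
    im,K,P=snap("side"); im2,K2,P2=snap("top")
    return im,K,P,im2,K2,P2
E
python3 - <<'E'
from h import *
st(); im,K,P=snap("side","s2.png"); im2,K2,P2=snap("top","t2.png")
a=cv2.resize(im[190:320,250:400],(600,520),interpolation=cv2.INTER_CUBIC); cv2.imwrite("pics/s2c.png",a)
E
```

```text
t 5.5 tcp [ 0.4522 -0.1001  0.0304] yawY 7.32 down 1.0 w 0.0539 F [-0.2 -0.8 -3.6] T [-0.07 -0.07  0.03] q6 -26.8
```

View pics/s2c.png

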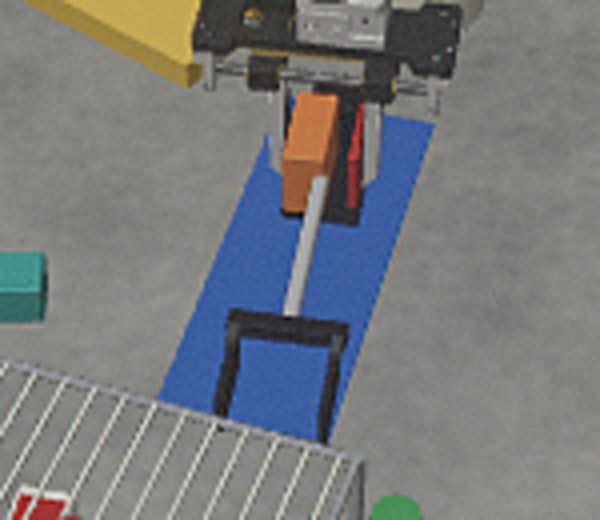

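```bash
python3 - <<'E'
from h import *
to(.5525,-.09,.0255,3.7)
E
```

```text
t 5.6 tcp [ 0.4522 -0.1001  0.0303] yawY 7.32 down 1.0 w 0.054 F [ 0.   0.2 -1.6] T [-0.06 -0.07  0.  ] q6 -26.8
shift cm [ 0.48 10.08  0.27] turn 3.621271937996596
```

carry_out --pt "0.43 0 0.4 0 0.6" --pt "0.43 0 0.8 0 1" --pt "0.43 0 1.2 0 1" --pt "0.43 0 1.2 0 1" --pt "0.43 0 1.2 0.1 0" --pt "0.43 0 1.2 0.1 0" --pt "0.43 0 1.2 0 0" --pt "0.43 0 1.2 0 0" --pt "0.43 0 0.8 0 0" --pt "0.43 0.2 0.5 0 0" --pt "0.43 0.2 0.3 0 0" --pt "0.43 0.1 0 0 0" --pt "0.43 0 0 0 0" --pt "0.43 0 0 0 0"

```text
time: 7.0
tool_pos: [0.5517, -0.0944, 0.0254]
ee_rot: [-1.543, 1.57, -3.049]
wrist_force: [-0.3, -0.4, -2.4]
width: 0.0535
```

```bash
python3 - <<'E'
from h import *
st(); im,K,P=snap("side","s3.png"); im2,K2,P2=snap("top","t3.png")
a=cv2.resize(im2[150:270,160:360],(800,480),interpolation=cv2.INTER_CUBIC); b=cv2.imwrite("pics/t3c.png",a)
E
```

```text
t 7.0 tcp [ 0.5517 -0.0944  0.0254] yawY 3.71 down 1.0 w 0.0535 F [-0.3 -0.4 -2.4] T [-0.01 -0.07 -0.  ] q6 -19.2
```

View pics/t3c.png

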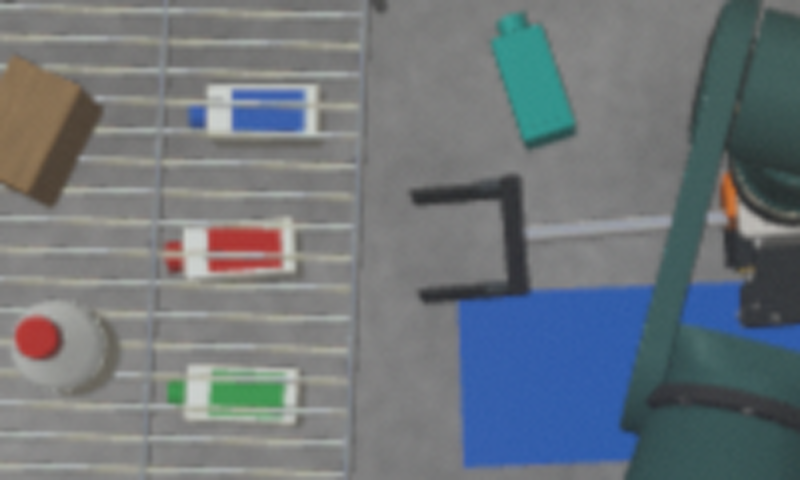

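```bash
python3 - <<'E'
from h import *
K,P=load("t3"); f=lambda c,z: ray(K,P,c[0]/4+160-.375,c[1]/4+150-.375,z)[:2]
ang=lambda a,b: np.degrees(np.arctan2(b[1]-a[1],b[0]-a[0]))
tl,tr,xh=f((412,196),.048),f((420,296),.048),f((513,236),.053); tip=(tl+tr)/2
sh=f((700,222),.05)
print('tip',tip,'xh',xh,ang(xh,tip),ang(sh,xh),ang(sh,tip),np.linalg.norm(tl-tr))
w=np.array([f(p,.034) for p in [(184,230),(292,219),(296,272),(186,277)]]); print('cart box c',w.mean(0),ang(w[1],w[0]),ang(w[2],w[3]))
h=np.array([np.cos(np.radians(93.7)),np.sin(np.radians(93.7))]); tcp=np.array([.5517,-.0944])
print('tip ahead',(tip-tcp)@h,'lat(left +)',np.cross(h,tip-tcp),'jaw ahead',(tip-tcp)@h-.03)
c=w.mean(0)+.006*h; d=c-(tip-.03*h); print('to cart: ahead',d@h,'left',np.cross(h,d))
E
```

```text
tip [0.53479304 0.14198667] xh [0.53949192 0.07708436] 94.14095253257324 93.5412302521133 93.74697081815918 0.06752474536418065
cart box c [0.53664587 0.26207625] 94.87812454663435 91.61481874268509
tip ahead 0.23698499239825557 lat(left +) 0.0016171440909262431 jaw ahead 0.20698499239825557
to cart: ahead 0.1557197037782712 left -0.00959862628535747<stdin>:9: DeprecationWarning: Arrays of 2-dimensional vectors are deprecated. Use arrays of 3-dimensional vectors instead. (deprecated in NumPy 2.0)
<stdin>:10: DeprecationWarning: Arrays of 2-dimensional vectors are deprecated. Use arrays of 3-dimensional vectors instead. (deprecated in NumPy 2.0)
```

carry_out --pt "0.43 0 0.4 0 0" --pt "0.43 0 0.5 -0.5 0" --pt "0.43 0 0.3 -1 0" --pt "0.43 0 0 -1.4 0" --pt "0.43 0 0 -1.4 0" --pt "0.43 0 0 -1.4 0" --pt "0.43 0 0 -1.4 0" --pt "0.43 0 0 -1.4 0" --pt "0.43 0 0 -1.4 0" --pt "0.43 0 0 -1.4 0" --pt "0.43 0 0 -1.3 0" --pt "0.43 0 0 -1.2 0" --pt "0.43 0 0 -0.9 0" --pt "0.43 0 0 -0.5 0" --pt "0.43 0 0 0 0" --pt "0.43 0 0 0 0" --pt "0.43 0 0 0 0"

```text
time: 8.8
tool_pos: [0.5543, 0.0576, 0.0254]
ee_rot: [-0.039, 1.57, -1.545]
wrist_force: [-0.2, 0.4, -2.6]
width: 0.0538
```

```bash
python3 - <<'E'
from h import *
st(); im,K,P=snap("side","s4.png"); im2,K2,P2=snap("top","t4.png")
a=cv2.resize(im2[160:270,180:320],(560,440),interpolation=cv2.INTER_CUBIC)
b=cv2.resize(im[270:380,180:360],(720,440),interpolation=cv2.INTER_CUBIC)
b=cv2.resize(im[280,0:0] if 0 else im[280:360,200:330],(240*1,148)) if 0 else b
cv2.imwrite("pics/t4c.png",a)
E
```

```text
t 8.8 tcp [0.5543 0.0576 0.0254] yawY 3.68 down 1.0 w 0.0538 F [-0.2  0.4 -2.6] T [-0.03 -0.09 -0.01] q6 -3.6
```

View pics/t4c.png

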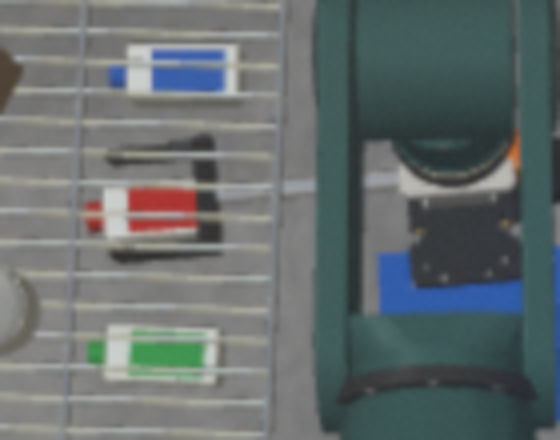

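The top crop shows the jaws straddling the red cartridge (pads at crop rows 155 and 255, cartridge 188–238), clear of blue and green. Now I squeeze.

carry_out --pt "0.45 0 0 0 0" --pt "0.47 0 0 0 0" --pt "0.49 0 0 0 0" --pt "0.51 0 0 0 0" --pt "0.53 0 0 0 0" --pt "0.55 0 0 0 0" --pt "0.6 0 0 0 0" --pt "0.7 0 0 0 0" --pt "1 0 0 0 0" --pt "1 0 0 0 0" --pt "1 0 0 0 0" --pt "1 0 0 0 0" --pt "1 0 0 0 0"

```text
time: 10.2
tool_pos: [0.5543, 0.0581, 0.0255]
ee_rot: [1.527, 1.571, 0.021]
wrist_force: [0.4, -0.5, -2.1]
width: 0.0436
```

```bash
python3 - <<'E'
from h import *
st(); snap("side","s5.png"); im,K,P=snap("top","t5.png")
from seg import *
for n,lo,hi,b in [("redcart",(0,120,80),(6,255,255),(195,195,250,225)),("green",(50,100,60),(80,255,255),(195,235,250,260)),("blue",(105,120,80),(125,255,255),(195,165,250,190))]:
    print(n); seg(im,K,P,lo,hi,.034,b)
E
```

```text
t 10.2 tcp [0.5543 0.0581 0.0255] yawY 3.72 down 1.0 w 0.0436 F [ 0.4 -0.5 -2.1] T [ 0.05 -0.12 -0.02] q6 -3.6
redcart
 px [220.1 209.7] A 92 ctr [0.5428 0.2604] rect ctr [0.5434 0.2607] L 0.043 0.014 ang -91.0 180.0
 px [219.8 215.9] A 42 ctr [0.5261 0.2612] rect ctr [0.5257 0.2594] L 0.04 0.005 ang -91.0 180.0
green
 px [221.3 248.1] A 89 ctr [0.4391 0.2571] rect ctr [0.438  0.2566] L 0.013 0.045 ang 0.1 -91.0
blue
 px [226.5 173.5] A 32 ctr [0.6417 0.2432] rect ctr [0.6417 0.2432] L 0.041 0.003 ang -91.0 179.9
 px [226.3 179.2] A 90 ctr [0.6259 0.2436] rect ctr [0.6252 0.2432] L 0.046 0.014 ang -91.0 179.9
```

carry_out --pt "1 -0.1 0 0 0" --pt "1 -0.2 0 0 0" --pt "1 -0.1 0 0.3 0" --pt "1 0 0 0.7 0" --pt "1 0 0 1 0" --pt "1 0 0 1.3 0" --pt "1 0 0 1.3 0" --pt "1 0 0 1.3 0" --pt "1 0 0 1.3 0" --pt "1 0 0 1.3 0" --pt "1 0 0 1.3 0" --pt "1 0 0 1.3 0" --pt "1 0 0 1.3 0" --pt "1 0 0 1.3 0" --pt "1 0 0 1.3 0" --pt "1 0 0 1.3 0" --pt "1 0 0 1 0" --pt "1 0 0 0.5 0" --pt "1 0 0 0 0" --pt "1 0 0 0 0"

```text
time: 12.3
tool_pos: [0.5658, -0.1193, 0.0294]
ee_rot: [-2.983, 1.57, 1.794]
wrist_force: [0.2, 0.3, -3.7]
width: 0.0436
```

```bash
python3 - <<'E'
from seg import *
st(); im,K,P=snap("side","s6.png"); im2,K2,P2=snap("top","t6.png")
seg(im2,K2,P2,(0,120,80),(6,255,255),.036,(195,180,340,225))
a=cv2.resize(im[200:330,220:400],(720,520),interpolation=cv2.INTER_CUBIC); cv2.imwrite("pics/s6c.png",a)
E
```

```text
t 12.3 tcp [ 0.5658 -0.1193  0.0294] yawY 3.72 down 1.0 w 0.0436 F [ 0.2  0.3 -3.7] T [-0.12 -0.14  0.03] q6 -21.3
 px [286.  206.6] A 154 ctr [0.5479 0.0828] rect ctr [0.5478 0.082 ] L 0.046 0.027 ang -86.2 -176.1
```

View pics/s6c.png

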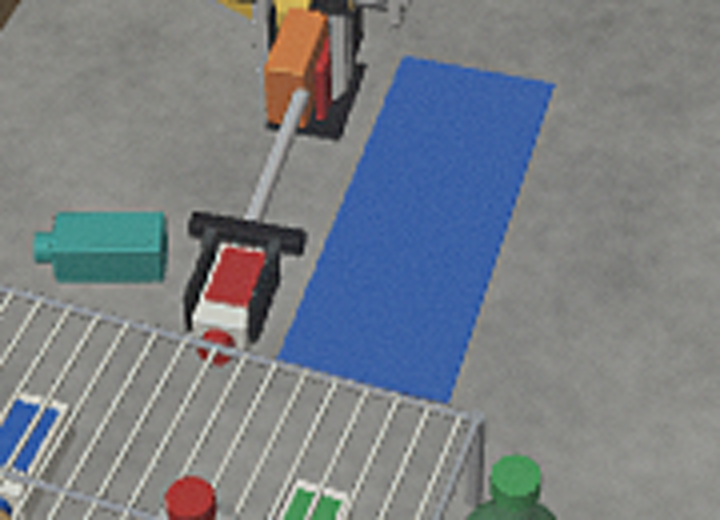

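The side crop shows the red cartridge level in the jaws at crop (230,285), outside the mouth, with its cap at (217,347) just short of the riser edge. The teal box is untouched. Next I lift and back off.

carry_out --pt "1 -0.3 0 0.3 0" --pt "1 -0.6 0 0.3 0" --pt "1 -0.9 0 0 0" --pt "1 -1 0 0 0" --pt "1 -1 0 0 0" --pt "1 -1 0 0 0" --pt "1 -1 0 0 0" --pt "1 -1 0 0 0" --pt "1 -0.7 -0.4 0 0" --pt "1 -0.3 -0.8 0 0" --pt "1 0 -1.2 0 0" --pt "1 0 -1.4 0 0" --pt "1 0 -1.4 0 0" --pt "1 0 -1.4 0 0" --pt "1 0 -1.4 0 0" --pt "1 0 -1.2 0 0" --pt "1 0 -0.8 0 0" --pt "1 0 -0.4 0 0" --pt "1 0 0 0 0" --pt "1 0 0 0 0"

```text
time: 14.4
tool_pos: [0.4627, -0.1323, 0.1076]
ee_rot: [1.191, 1.57, -0.315]
wrist_force: [0.4, 0.1, -3.1]
width: 0.0438
```

```bash
python3 - <<'E'
from seg import *
st(); im,K,P=snap("side","s7.png"); im2,K2,P2=snap("top","t7.png")
seg(im2,K2,P2,(0,120,80),(6,255,255),.115,(195,180,360,300))
seg(im,K,P,(0,120,80),(6,255,255),.115,(220,180,360,300))
E
```

```text
t 14.4 tcp [ 0.4627 -0.1323  0.1076] yawY 3.72 down 1.0 w 0.0438 F [ 0.4  0.1 -3.1] T [-0.16 -0.11 -0.  ] q6 -26.4
 px [289.3 241.4] A 131 ctr [0.4461 0.0713] rect ctr [0.4449 0.0692] L 0.045 0.027 ang -85.8 -175.7
 px [271.5 243.8] A 25 ctr [0.441  0.1161] rect ctr [0.4404 0.1162] L 0.008 0.015 ang -91.0 179.5
 px [336.2 201.9] A 65 ctr [ 0.4481 -0.1377] rect ctr [ 0.4496 -0.143 ] L 0.105 0.01 ang -78.3 -173.3
 px [316.1 252.7] A 111 ctr [0.4438 0.0679] rect ctr [0.4433 0.0686] L 0.052 0.03 ang -85.9 171.7
 px [311.5 271.8] A 34 ctr [0.4354 0.1331] rect ctr [0.4348 0.1328] L 0.021 0.023 ang -109.3 143.9
```

carry_out --pt "1 0 0 0 2" --pt "1 0 0 0 4" --pt "1 0 0 0 6" --pt "1 0 0 0 7" --pt "1 0 0 0 7" --pt "1 0 0 0 7" --pt "1 0 0 0 7" --pt "1 0 0 0 7" --pt "1 0 0 0 7" --pt "1 0 0 0 7" --pt "1 0 0 0 7" --pt "1 0 0 0 7" --pt "1 0 0 0 7" --pt "1 0 0 0 7" --pt "1 0 0 0 7" --pt "1 0 0 0 7" --pt "1 0 0 0 7" --pt "1 0 0 0 7" --pt "1 0 0 0 7" --pt "1 0 0 0 6"

```text
time: 16.5
tool_pos: [0.4626, -0.132, 0.1072]
ee_rot: [-0.136, 1.57, 2.368]
wrist_force: [-0.1, -0.2, -4.0]
width: 0.0435
```

carry_out --pt "1 0 0 0 4.5" --pt "1 0 0 0 3" --pt "1 0 0 0 1.5" --pt "1 0 0 0 0" --pt "1 0 0 0 0" --pt "1 0 0 0 0"

```text
time: 17.1
tool_pos: [0.4625, -0.1322, 0.1074]
ee_rot: [0.139, 1.571, 2.491]
wrist_force: [0.5, 0.6, -4.1]
width: 0.0437
```

```bash
python3 - <<'E'
from seg import *
o,R,y=st(); im,K,P=snap("side","s8.png"); im2,K2,P2=snap("top","t8.png")
seg(im2,K2,P2,(0,120,80),(6,255,255),.115,(330,130,480,300))
seg(im,K,P,(0,120,80),(6,255,255),.115,(240,110,420,260))
h=np.radians(y+90); X=o['tool_pos'][:2]+.212*np.array([np.cos(h),np.sin(h)]); print('cart expected',X)
# target site at tray centre
T=np.array([.654,-.300]); print('grip target',T-.211*np.array([np.cos(h),np.sin(h)])); to(*(T-.211*np.array([np.cos(h),np.sin(h)])),o['tool_pos'][2])
E
```

```text
t 17.1 tcp [ 0.4625 -0.1322  0.1074] yawY -135.25 down 1.0 w 0.0437 F [ 0.5  0.6 -4.1] T [0.17 0.08 0.  ] q6 112.5
 px [423.8 174.2] A 179 ctr [ 0.6121 -0.2732] rect ctr [ 0.6126 -0.2726] L 0.042 0.027 ang -46.1 -137.2
 px [462.4 200.9] A 237 ctr [ 0.5415 -0.3683] rect ctr [ 0.5413 -0.3686] L 0.042 0.041 ang -46.4 -137.3
 px [371.4 145.8] A 98 ctr [ 0.4146 -0.4344] rect ctr [ 0.4156 -0.4351] L 0.125 0.022 ang -80.9 -176.1
 px [389.  141.3] A 54 ctr [ 0.3657 -0.4748] rect ctr [ 0.3657 -0.4664] L 0.091 0.018 ang -82.8 -178.0
 px [296.4 163. ] A 40 ctr [ 0.6144 -0.2787] rect ctr [ 0.6154 -0.2769] L 0.03 0.025 ang -133.7 119.7
 px [327.9 204.8] A 73 ctr [ 0.467  -0.1191] rect ctr [ 0.4671 -0.1213] L 0.08 0.016 ang -76.0 -169.2
cart expected [ 0.61173077 -0.28276081]
grip target [ 0.50544781 -0.15015592]
t 17.2 tcp [ 0.4624 -0.1322  0.1075] yawY -135.26 down 1.0 w 0.044 F [ 0.1  0.4 -3.6] T [0.19 0.09 0.01] q6 112.5
shift cm [ 0.01 -1.79 -4.3 ] turn None
```

carry_out --pt "1 0 -0.2 -0.4 0" --pt "1 0 -0.4 -1 0" --pt "1 0 -0.4 -1.2 0" --pt "1 0 -0.3 -1 0" --pt "1 0 -0.1 -0.6 0" --pt "1 0.4 0 0 0" --pt "1 0.8 0 0 0" --pt "1 1 0 0 0" --pt "1 1 0 0 0" --pt "1 1 0 0 0" --pt "1 0.8 0 0 0" --pt "1 0.5 0 0 0" --pt "1 0.3 0 0 0" --pt "1 0 0 0 0" --pt "1 0 0 0 0"

```text
time: 18.7
tool_pos: [0.5022, -0.1524, 0.0499]
ee_rot: [-2.864, 1.57, -0.513]
wrist_force: [0.3, -0.0, -3.6]
width: 0.0432
```

```bash
python3 - <<'E'
from seg import *
o,R,y=st(); im,K,P=snap("side","s9.png"); im2,K2,P2=snap("top","t9.png")
seg(im2,K2,P2,(0,120,80),(6,255,255),.058,(330,130,455,300))
a=cv2.resize(im2[110:230,340:500],(640,480),interpolation=cv2.INTER_CUBIC)
b=cv2.resize(im[140:240,230:380],(720,480),interpolation=cv2.INTER_CUBIC); cv2.imwrite("pics/s9c.png",b)
E
```

```text
t 18.7 tcp [ 0.5022 -0.1524  0.0499] yawY -135.28 down 1.0 w 0.0432 F [ 0.3 -0.  -3.6] T [ 0.12  0.06 -0.  ] q6 112.2
 px [426.2 164.1] A 161 ctr [ 0.6523 -0.2935] rect ctr [ 0.6525 -0.293 ] L 0.042 0.026 ang -46.0 -137.3
```

View pics/s9c.png

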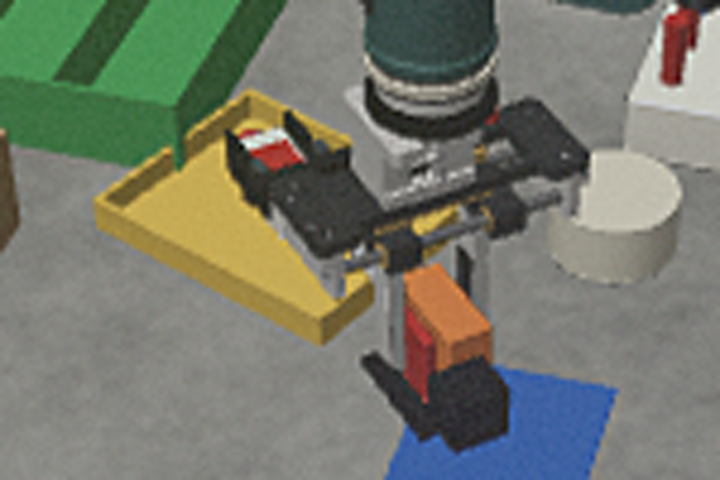

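The side crop shows the cartridge held over the tray at crop (270,145), clear of the tray walls, with the dishes and the green rack untouched. I lower it slowly.

carry_out --pt "1 0.3 0 0 0" --pt "1 0.4 0 0 0" --pt "1 0.4 0 0 0" --pt "1 0.3 0 0 0" --pt "1 0.2 0 0 0" --pt "1 0.1 0 0 0" --pt "1 0.1 0 0 0" --pt "1 0.05 0 0 0" --pt "1 0 0 0 0" --pt "1 0 0 0 0"

```text
time: 19.8
tool_pos: [0.502, -0.1523, 0.0311]
ee_rot: [-2.944, 1.57, -0.593]
wrist_force: [-0.9, 0.4, -3.6]
width: 0.044
```

carry_out --pt "1 0.05 0 0 0" --pt "1 0 0 0 0" --pt "1 0 0 0 0"

```text
time: 20.1
tool_pos: [0.502, -0.1523, 0.0305]
ee_rot: [3.038, 1.571, -0.893]
wrist_force: [1.4, -0.3, -2.8]
width: 0.0439
```

carry_out --pt "1 0.1 0 0 0" --pt "1 0 0 0 0" --pt "1 0 0 0 0"

```text
time: 20.4
tool_pos: [0.5021, -0.1523, 0.0296]
ee_rot: [-2.984, 1.57, -0.632]
wrist_force: [-0.1, -0.3, -2.3]
width: 0.0436
```

```bash
python3 - <<'E'
from seg import *
for _ in range(4): st(); im2,K2,P2=snap("top")
seg(im2,K2,P2,(0,120,80),(6,255,255),.038,(330,130,455,300))
E
```

```text
t 20.4 tcp [ 0.5021 -0.1523  0.0296] yawY -135.28 down 1.0 w 0.0436 F [-0.1 -0.3 -2.3] T [ 0.11  0.   -0.03] q6 112.2
t 20.45 tcp [ 0.5021 -0.1523  0.0296] yawY -135.28 down 1.0 w 0.0439 F [-0.3  0.1 -2.5] T [ 0.15 -0.01 -0.  ] q6 112.2
t 20.5 tcp [ 0.5021 -0.1523  0.0296] yawY -135.28 down 1.0 w 0.0439 F [ 0.3 -0.  -3. ] T [ 0.08 -0.04 -0.03] q6 112.2
t 20.55 tcp [ 0.5021 -0.1523  0.0296] yawY -135.28 down 1.0 w 0.0438 F [ 0.6 -0.3 -2.9] T [ 0.06 -0.08 -0.02] q6 112.2
 px [424.6 166. ] A 153 ctr [ 0.652  -0.2934] rect ctr [ 0.652  -0.2933] L 0.041 0.025 ang -46.0 -137.3
```

The weight on the wrist has dropped from 3.7 N to about 2.7 N, so the cartridge is touching the tray floor. One more millimetre, then I open the jaws slowly.

carry_out --pt "1 0.08 0 0 0" --pt "1 0 0 0 0" --pt "1 0 0 0 0" --pt "0.53 0 0 0 0" --pt "0.52 0 0 0 0" --pt "0.51 0 0 0 0" --pt "0.5 0 0 0 0" --pt "0.49 0 0 0 0" --pt "0.48 0 0 0 0" --pt "0.47 0 0 0 0" --pt "0.46 0 0 0 0" --pt "0.45 0 0 0 0" --pt "0.44 0 0 0 0" --pt "0.43 0 0 0 0" --pt "0.43 0 0 0 0" --pt "0.43 0 0 0 0"

```text
time: 22.2
tool_pos: [0.5019, -0.1523, 0.0287]
ee_rot: [2.794, 1.571, -1.138]
wrist_force: [0.0, -0.3, -3.6]
width: 0.0538
```

```bash
python3 - <<'E'
from seg import *
for _ in range(3): st(); im2,K2,P2=snap("top","t10.png")
seg(im2,K2,P2,(0,120,80),(6,255,255),.038,(330,130,455,300))
a=cv2.resize(im2[110:230,340:500],(800,600),interpolation=cv2.INTER_CUBIC); cv2.imwrite("pics/t10c.png",a)
E
```

```text
t 22.2 tcp [ 0.5019 -0.1523  0.0287] yawY -135.28 down 1.0 w 0.0538 F [ 0.  -0.3 -3.6] T [ 0.06 -0.01 -0.03] q6 112.2
t 22.25 tcp [ 0.5019 -0.1523  0.0287] yawY -135.28 down 1.0 w 0.0539 F [-0.   0.3 -3.7] T [ 0.1   0.   -0.05] q6 112.2
t 22.3 tcp [ 0.5019 -0.1523  0.0287] yawY -135.28 down 1.0 w 0.0538 F [-0.3 -0.3 -1.9] T [ 0.05  0.02 -0.04] q6 112.2
 px [424.6 166.1] A 156 ctr [ 0.6517 -0.2935] rect ctr [ 0.6513 -0.2939] L 0.041 0.027 ang -46.0 -137.3
```

View pics/t10c.png

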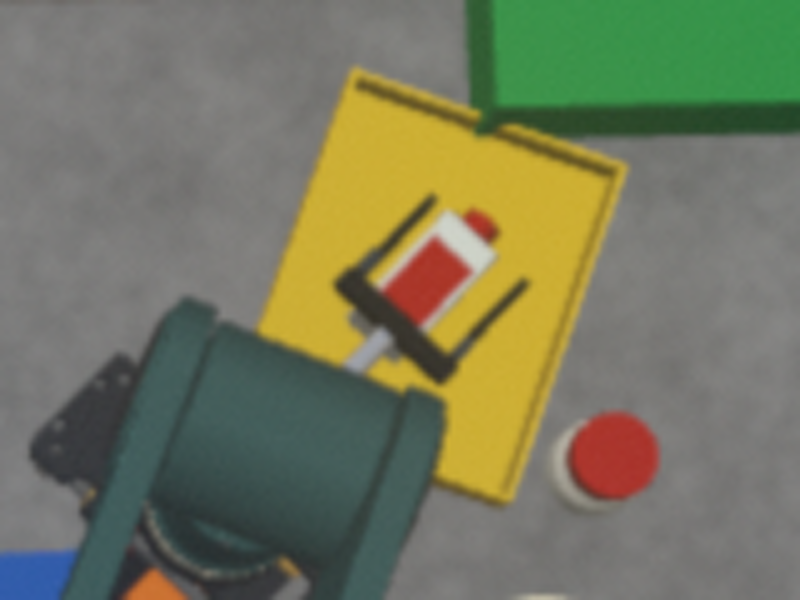

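The top crop shows the jaws open around the cartridge, which lies square on the tray floor at crop (440,270). There are gaps on both sides, and the pot is untouched. I lift straight up.

carry_out --pt "0.43 -0.2 0 0 0" --pt "0.43 -0.4 0 0 0" --pt "0.43 -0.7 0 0 0" --pt "0.43 -1 0 0 0" --pt "0.43 -1 0 0 0" --pt "0.43 -1.2 0 0 0" --pt "0.43 -1.2 0 0 0" --pt "0.43 -0.8 0 0 0" --pt "0.43 -0.4 0 0.5 0" --pt "0.43 0 0 1 0" --pt "0.43 0 0 1 0" --pt "0.43 0 0 0.5 0" --pt "0.43 0 0 0 -3" --pt "0.43 0 0 0 -6" --pt "0.43 0 0 0 -6" --pt "0.43 0 0 0 -6" --pt "0.43 0 0 0 -6" --pt "0.43 0 0 0 -6" --pt "0.43 0 0 0 -6" --pt "0.43 0 0 0 -4"

```text
time: 24.35
tool_pos: [0.4801, -0.1304, 0.097]
ee_rot: [-0.217, 1.57, 2.888]
wrist_force: [0.5, 0.2, -2.5]
width: 0.0539
```

carry_out --pt "0.43 0 0 0 -2.3" --pt "0.43 0 0 0 0" --pt "0.43 0 0 0 0"

```text
time: 24.65
tool_pos: [0.4804, -0.1306, 0.0973]
ee_rot: [-0.203, 1.57, 2.938]
wrist_force: [-0.5, 0.1, -2.5]
width: 0.0539
```

```bash
python3 - <<'E'
from seg import *
to(.470,-.06,.035,-90); im2,K2,P2=snap("top","t11.png")
print('cart');seg(im2,K2,P2,(0,120,80),(6,255,255),.038,(395,130,455,200))
E
```

```text
t 24.65 tcp [ 0.4804 -0.1306  0.0973] yawY -90.02 down 1.0 w 0.0539 F [-0.5  0.1 -2.5] T [ 0.06 -0.01  0.01] q6 68.3
shift cm [ 6.23 -7.06  1.04] turn -0.018945859529480913
cart
 px [424.  166.6] A 171 ctr [ 0.6503 -0.2919] rect ctr [ 0.6499 -0.2925] L 0.045 0.027 ang -46.0 -137.3
```

carry_out --pt "0.43 0 -0.4 0.1 0" --pt "0.43 0 -0.8 0.2 0" --pt "0.43 0 -1.2 0.2 0" --pt "0.43 0 -1.4 0.2 0" --pt "0.43 0 -1.3 0.2 0" --pt "0.43 0 -1 0.1 0" --pt "0.43 0 -0.7 0 0" --pt "0.43 0.4 -0.3 0 0" --pt "0.43 0.8 0 0 0" --pt "0.43 1.2 0 0 0" --pt "0.43 1.4 0 0 0" --pt "0.43 1.2 0 0 0" --pt "0.43 0.8 0 0 0" --pt "0.43 0.4 0 0 0" --pt "0.43 0.3 0 0 0" --pt "0.43 0.2 0 0 0" --pt "0.43 0.2 0 0 0" --pt "0.43 0.1 0 0 0" --pt "0.43 0 0 0 0" --pt "0.43 0 0 0 0"

```text
time: 26.7
tool_pos: [0.471, -0.06, 0.0279]
ee_rot: [2.79, 1.57, -0.352]
wrist_force: [0.6, -0.1, -2.8]
width: 0.0539
```

```bash
python3 - <<'E'
from seg import *
for _ in range(3): to(.470,-.06,.0228,-90); im,K,P=snap("side","s12.png")
E
```

```text
t 26.7 tcp [ 0.471  -0.06    0.0279] yawY -89.98 down 1.0 w 0.0539 F [ 0.6 -0.1 -2.8] T [ 0.03  0.01 -0.01] q6 75.9
shift cm [0.51 0.   0.1 ] turn 0.02382993383727694
t 26.75 tcp [ 0.471  -0.06    0.0279] yawY -89.98 down 1.0 w 0.0537 F [ 0.4  0.4 -2.8] T [ 0.02  0.05 -0.02] q6 75.9
shift cm [0.51 0.   0.1 ] turn 0.024100662115216664
t 26.8 tcp [ 0.4709 -0.06    0.0279] yawY -89.98 down 1.0 w 0.0541 F [-0.6  0.5 -1.9] T [ 0.04 -0.01 -0.01] q6 75.9
shift cm [0.51 0.   0.09] turn 0.019167420546011726
```

carry_out --pt "0.43 0.15 0 0 0" --pt "0.43 0.15 0 0 0" --pt "0.43 0.1 0 0 0" --pt "0.43 0.05 0 0 0" --pt "0.43 0.05 0 0 0" --pt "0.43 0 0 0 0" --pt "0.43 0 0 0 0"

```text
time: 27.55
tool_pos: [0.4709, -0.06, 0.0227]
ee_rot: [2.624, 1.571, -0.517]
wrist_force: [0.5, -0.0, -3.1]
width: 0.0539
```

```bash
python3 - <<'E'
from seg import *
for _ in range(4): st(); im,K,P=snap("side","s13.png")
a=cv2.resize(im[150:270,230:380],(750,600),interpolation=cv2.INTER_CUBIC); cv2.imwrite("pics/s13c.png",a)
E
```

```text
t 27.55 tcp [ 0.4709 -0.06    0.0227] yawY -89.98 down 1.0 w 0.0539 F [ 0.5 -0.  -3.1] T [ 0.05  0.03 -0.02] q6 75.9
t 27.6 tcp [ 0.4709 -0.06    0.0227] yawY -89.98 down 1.0 w 0.0536 F [-0.1 -0.3 -2.5] T [ 0.09  0.03 -0.06] q6 75.9
t 27.65 tcp [ 0.4708 -0.0599  0.0227] yawY -89.98 down 1.0 w 0.054 F [-0.2  0.7 -2.5] T [ 0.05  0.08 -0.05] q6 75.9
t 27.7 tcp [ 0.4708 -0.0599  0.0227] yawY -89.98 down 1.0 w 0.0539 F [ 0.4 -0.  -2.8] T [0.08 0.   0.  ] q6 75.9
```

View pics/s13c.png

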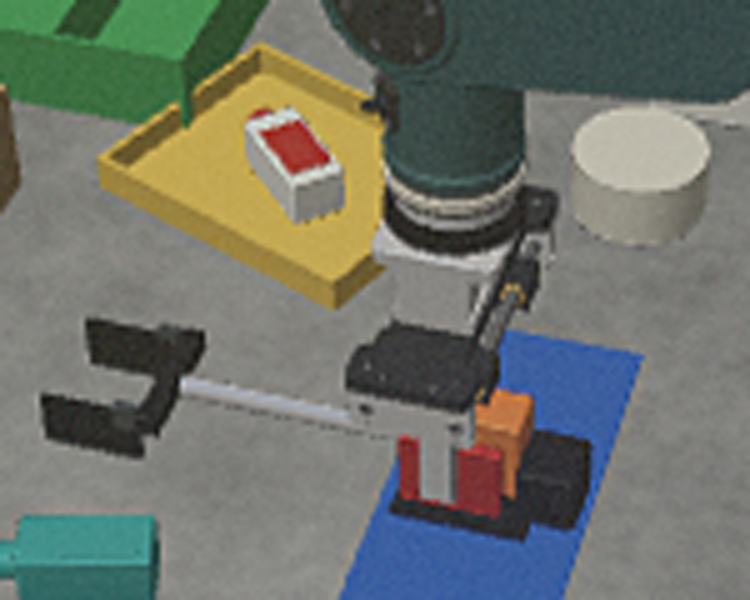

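The side crop shows the red cartridge flat in the tray at (300,160) and the reacher over the mat, grip at (455,470). The wrist still carries its weight, so I keep lowering in small steps.

carry_out --pt "0.43 0.08 0 0 0" --pt "0.43 0 0 0 0" --pt "0.43 0 0 0 0"

```text
time: 28.05
tool_pos: [0.4709, -0.06, 0.0225]
ee_rot: [2.553, 1.57, -0.588]
wrist_force: [-3.2, 0.7, 3.1]
width: 0.054
```

carry_out --pt "0.43 0.08 0 0 0" --pt "0.43 0 0 0 0" --pt "0.43 0 0 0 0"

```text
time: 28.35
tool_pos: [0.471, -0.0601, 0.0224]
ee_rot: [2.565, 1.57, -0.576]
wrist_force: [-3.4, 0.5, 6.9]
width: 0.0536
```

carry_out --pt "0.43 0.08 0 0 0" --pt "0.43 0 0 0 0" --pt "0.43 0 0 0 0"

```text
time: 28.65
tool_pos: [0.4711, -0.0601, 0.0224]
ee_rot: [2.548, 1.57, -0.593]
wrist_force: [-5.1, 0.3, 10.5]
width: 0.0536
```

The foot is on the mat and pressed with about 10 N. I ease off, then open slowly.

carry_out --pt "0.43 -0.08 0 0 0" --pt "0.43 -0.06 0 0 0" --pt "0.43 0 0 0 0" --pt "0.42 0 0 0 0" --pt "0.41 0 0 0 0" --pt "0.4 0 0 0 0" --pt "0.38 0 0 0 0" --pt "0.35 0 0 0 0" --pt "0.3 0 0 0 0" --pt "0.2 0 0 0 0" --pt "0.1 0 0 0 0" --pt "0 0 0 0 0" --pt "0 0 0 0 0" --pt "0 0 0 0 0"

```text
time: 30.05
tool_pos: [0.4708, -0.06, 0.0217]
ee_rot: [2.079, 1.571, -1.062]
wrist_force: [-0.3, 0.5, -0.1]
width: 0.0938
```

carry_out --pt "0 -0.5 0 0 0" --pt "0 -1 0 0 0" --pt "0 -2 0 0 0" --pt "0 -2 0 0 0" --pt "0 -2 0 0 0" --pt "0 -2 0 0 0" --pt "0 -2 0 0 0" --pt "0 -2 0 0 0" --pt "0 -2 0 0 0" --pt "0 -1 0 0 0" --pt "0 0 0 0 0" --pt "0 0 0 0 0"

```text
time: 31.25
tool_pos: [0.4705, -0.0599, 0.1863]
ee_rot: [-0.043, 1.57, 3.099]
wrist_force: [-1.3, -0.1, -0.4]
width: 0.0939
```

```bash
python3 - <<'E'
from seg import *
st(); im,K,P=snap("side","s14.png"); im2,K2,P2=snap("top","t14.png"); st()
print('cart panel');seg(im2,K2,P2,(0,120,80),(6,255,255),.038,(395,130,450,200))
print('orange side');seg(im,K,P,(5,150,120),(17,255,255),.064,(290,190,380,280))
cs={n:s for n,s in []}
for n,lo,hi,z,b in [("green",(50,100,60),(80,255,255),.034,(195,235,250,260)),("blue",(105,120,80),(125,255,255),.034,(195,165,250,190)),("pot",(0,150,80),(6,255,255),.055,(445,185,480,215)),("dishes",(15,15,170),(40,90,255),.045,(425,225,470,270))]:
    print(n); seg(im2,K2,P2,lo,hi,z,b)
a=cv2.resize(im[130:370,150:400],(625,600),interpolation=cv2.INTER_CUBIC); cv2.imwrite("pics/s14c.png",a)
E
```

```text
t 31.25 tcp [ 0.4705 -0.0599  0.1863] yawY -89.98 down 1.0 w 0.0939 F [-1.3 -0.1 -0.4] T [ 0.01 -0.01  0.01] q6 75.9
t 31.35 tcp [ 0.4701 -0.0598  0.1853] yawY -89.98 down 1.0 w 0.0938 F [ 0.5 -0.4  0.2] T [-0.    0.    0.02] q6 75.9
cart panel
 px [424.  166.6] A 170 ctr [ 0.6504 -0.2919] rect ctr [ 0.6499 -0.2925] L 0.045 0.027 ang -46.0 -137.3
orange side
 px [323.5 233. ] A 273 ctr [ 0.4615 -0.0572] rect ctr [ 0.462  -0.0441] L 0.078 0.07 ang -80.2 -179.5
green
 px [221.2 248.1] A 88 ctr [0.4391 0.2573] rect ctr [0.4381 0.258 ] L 0.043 0.013 ang -91.0 179.9
blue
 px [226.5 173.5] A 32 ctr [0.6417 0.2432] rect ctr [0.6417 0.2432] L 0.041 0.003 ang -91.0 179.9
 px [226.3 179.2] A 90 ctr [0.6259 0.2436] rect ctr [0.6252 0.2432] L 0.046 0.014 ang -91.0 179.9
pot
 px [462.2 200.6] A 219 ctr [ 0.5524 -0.3858] rect ctr [ 0.5528 -0.3852] L 0.043 0.04 ang -91.0 177.3
dishes
 px [448.4 244.9] A 829 ctr [ 0.4362 -0.3467] rect ctr [ 0.4359 -0.3469] L 0.082 0.085 ang -91.0 177.3
```

View pics/s14c.png

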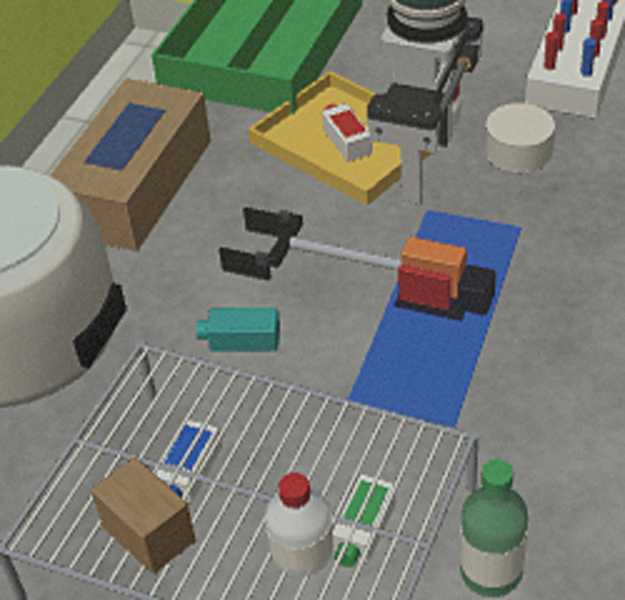

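```bash
python3 - <<'E'
from h import *
K,P=load("s14")
for x,z in [(.463+.176,.05),(.463+.036,.05),(.463+.243,.045)]:
    p=proj(K,P,(x,-.06,z)); print(((p-[150,130])*2.5).round(1))
print(robot.get_obs()['wrist_force'].round(1)); robot.close_job()
E
```

```text
[287.1 233.8]
[402.6 258.1]
[233.9 225.7]
[ 0.5 -0.4  0.2]
the job is handed in; nothing more can be done
```

The job is handed in, and my checks suggest it was done as asked, in about 31 s of the 62 s allowed. No verdict is reported, so this rests on the camera and sensor readings below.

**What I did:** I carried the reacher by its grip with the trigger squeezed only about 2 mm, so the jaws stayed open. I closed them on the red cartridge under the riser and drew it out level to about 85 mm clear of the mouth. I lowered it into the tray until the wrist force showed it touching the floor, then opened the jaws. The reacher was laid on the mat and released, and the arm moved up clear.

**Last checks:**
- **Red cartridge:** it looks flat in the tray, with its centre within about 10 mm of the middle. It had moved only about 2 mm when the jaws opened and lifted away.
- **Reacher:** its grip is near (0.46, -0.06), over the mat. The shaft matches a level reacher: both ends show the same 2 px offset from prediction.
- **Trigger:** I did not measure it; the jaws looked open and the fingers are off the grip.
- **Other things:** the blue and green cartridges, pot and dishes measured within 1 mm of where they began. Saline, ethanol and the slides box look undisturbed in the last picture; I did not measure them.

**Disagreement:** when I laid the reacher down, the wrist still carried its weight at the height I expected to touch. Pressing further reached about 10 N before I eased off and opened the fingers. No other check disagreed.

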